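Hold the meter panel over the console's open bay

TASK

The meter panel belongs over the open bay of the mixing console. Pick it up and bring it over the bay the right way round, meter end towards the console's rear edge; finish while still holding it there in the gripper, still and level, hovering about a centimetre above its seat with its four screw holes straight over the four brass threaded holes, so that a colleague can start the four screws before it goes down. Do not let it or the gripper touch the console, and leave everything else where it lies.

Things in the scene. Friction and masses are not known exactly. Their poses are not given: they have to be found in the camera images.
- panel: the meter panel (cover plate): aluminium, 150 x 70 x 4 mm, loose, face up on the orange mat, 0.14-0.28 kg, with a black meter housing (cream dial) and a black knob on its face. Origin: centre of the flat underside; x along its length to the meter end, y across, z up. Knob at x = -38 mm, 20 mm across, top 19 mm above the underside
- meter (a point): centre of the top of the meter housing, a handy block to grip: 64 mm along the panel's x, 44 mm along its y, flat upright sides, rising 28 mm from the plate's face. This point is at x = +20, y = 0 mm of the panel, 32 mm above its underside
- console: black mixing console, fixed, 300 mm deep (x), 500 mm wide (y); origin on the bench under its centre; x from its front (hand rest, robot side) to its rear edge (raised ridge), y to its left. Top panel 85 mm above the bench; knobs, fader caps and ridge up to 14 mm higher, none closer than 10 mm to the bay, which is centred at x = 0, y = -130 mm
- bay (a point): centre of the open bay at the panel's seat: an opening 152 mm (x) x 72 mm (y), green circuit board inside, a steel rail across each end, rail tops 4 mm below the console's top panel, 81 mm above the bench. Axes as the console's. A seated panel's origin and axes would coincide with it
- hole0 (a point): screw hole of the panel, meter end, +y side (panel frame +66, +26 mm), at the underside; 8 mm across. Belongs over thread0
- hole1 (a point): screw hole of the panel, meter end, -y side (panel frame +66, -26 mm), at the underside; 8 mm across. Belongs over thread1
- hole2 (a point): screw hole of the panel, knob end, +y side (panel frame -66, +26 mm), at the underside; 8 mm across. Belongs over thread2
- hole3 (a point): screw hole of the panel, knob end, -y side (panel frame -66, -26 mm), at the underside; 8 mm across. Belongs over thread3
- thread0 (a point): threaded hole in a brass insert (11 mm brass ring, 5 mm hole) on the bay's rear rail, left side (bay frame +66, +26 mm), at its mouth
- thread1 (a point): threaded hole in a brass insert (11 mm brass ring, 5 mm hole) on the bay's rear rail, right side (bay frame +66, -26 mm), at its mouth
- thread2 (a point): threaded hole in a brass insert (11 mm brass ring, 5 mm hole) on the bay's front rail, left side (bay frame -66, +26 mm), at its mouth
- thread3 (a point): threaded hole in a brass insert (11 mm brass ring, 5 mm hole) on the bay's front rail, right side (bay frame -66, -26 mm), at its mouth
- strip: spare channel strip: dark plate 150 x 40 x 4 mm with four small knobs and a white fader cap (about 17 mm high); origin under its centre, x along its length
- driver: red-handled screwdriver, 190 mm long, lying on the bench; origin under its middle
- spool: blue wire spool standing on end, 60 mm across, 40 mm high; origin under its centre
- jar: amber glass jar, 56 mm across, 75 mm high; origin under its centre
- dish: steel screw dish, 90 mm across, 22 mm high; origin under its centre
- cutters: wire cutters with red handles lying flat, about 130 x 45 mm, 10 mm high; origin under the pivot
Not all that is in view belongs to the job. What is shaped like the panel but blue is not meant.

How it is judged:
On the way:
1. the panel is lifted clear of the bench in the gripper (height (world z) of panel above 0.04 m and contact force between the fingers and panel above 2 N and contact force between panel and console below 0.05 N), for 0.2 s.
At the end, for the whole second after the job is handed in: The panel is held in the fingers, at rest and level (within 0.06 rad), not touching the console, its underside 5 to 20 mm above the bay's rails, meter end to the rear, each of its four holes within 4 mm sideways of its own threaded hole (the thread's centre shows in the 8 mm hole) (horizontal distance between hole0 and thread0 below 0.004 m and horizontal distance between hole1 and thread1 below 0.004 m and horizontal distance between hole2 and thread2 below 0.004 m and horizontal distance between hole3 and thread3 below 0.004 m and z of panel in the frame of bay between 0.005 and 0.02 m and angle between panel's own z axis and vertical below 0.06 rad and contact force between the fingers and panel above 2 N and contact force between panel and console below 0.05 N and linear speed of panel below 0.01 m/s); the arm keeps its last pose, push and grip.
It fails at once if the panel touches the console (contact force between panel and console above 1 N).
It fails at once if the gripper or arm knocks against the console (contact force between any of the fingers, the arm and console above 3 N).
It fails at once if something else on the bench is pushed from its place (more than 20 mm) (distance of any of strip, driver, spool, jar, dish, cutters from where it was at the start of the episode above 0.02 m).
It also fails if it takes over 38 s, if anything falls off the work surface, if the arm or the gripper's body presses on something with over 40 N, if the wrist force passes 120 N, or if a joint passes its speed limit or range.

ROBOT

A 7-joint arm with a two-finger parallel gripper is mounted at the origin on the work surface. World frame = base frame: x ahead of the robot, y to its left, z up, the work surface at z = 0. Lengths are in m, angles in rad, forces in N, time in s.
With the tool pointing down it reaches from about 0.425 to 1.025 m from the base axis. Payload 9.4 kg.
Tool frame: the origin (TCP) lies at the very end of the fingers, on their centre line; the grasp point (between the pads) lies 19 mm behind it; z points along the fingers, y is the line along which they close (so a half turn about z gives the same grasp; the last joint's range is limited). The gripper opens to 93 mm and grips with 3 to 60 N. Pads are 15 mm wide; open, the fingers measure 128 mm over their backs; the gripper's body (75 mm by 188 mm) begins 65 mm behind the grasp point.
Start: joints at [-0.077, 0.599, -0.003, 1.599, 0.002, 0.943, -0.08], TCP at [0.725, -0, 0.219] pointing down, gripper open.
Joint ranges: [-2.57, 2.57], [-0.35, 1.97], [-1.29, 1.29], [0.11, 2.56], [-1.05, 4.19], [0.11, 1.86], [-2.63, 2.63]. Speed limits (rad/s): [2.22, 2.22, 3.01, 3.01, 3.14, 3.14, 3.14].

INTERFACE

Orientations are given as a unit quaternion [w, x, y, z].
In Python, from plant import * gives the robot as it stands.
- The arm moves only by the shell command python3 -m creep 'ROWS'. ROWS is rows parted by semicolons, their numbers by spaces, 1 to 8 of them, each of 7 numbers: the finger opening in m, then dx, dy, dz in m, then a rotation vector rx, ry, rz in rad; each row shifts and turns the commanded pose from where the row before left it, along the tool's axes as they then stand; what a row does not reach is not made up. A row lasts 1/12 s, in which the tool goes at most 0.0417 m and 0.125 rad, less where a joint would pass 70% of its speed; a pose out of reach is approached as far as the arm can. The fingers move at their own pace and stop on an object; the grip force is fixed at half the most. Time passes only in rows, so rows that do not move let the fingers close. It prints the time, the measured TCP pose, the force, the opening and the grip force at its end.
- observe(): the state, without advancing time (a new reading comes with each control period).
- read_camera(name): name is "scene" or "side" or "wrist"; returns (picture, depth): 384x512x3 uint8, red, green, blue; 384x512 float32, m along the optical axis (not along the pixel's ray), 0 where there is no reading.
- camera_info(name): a dict with "intrinsics" (3x3 intrinsics, pixels), "pose" (4x4, takes a point from camera to world coordinates); the wrist camera has in their place "hand_eye" (4x4, takes a point from camera to tool coordinates, whose origin is the TCP and whose axes are the flange's). Camera axes: x right, y down, z forward; pixel columns grow to the right and rows downward; lengths in m; the calibration is good to about 2 mm. The wrist camera is an equidistant fisheye: a pixel r from the principal point sees the ray r / f radians off the axis. A picture is of the moment at which its call begins: read the wrist's pose just before it. camera_info takes no time and is no camera call.
- finish_job(): hands the job in; it is judged then, once.
The state is a dict: "time_s": time; "joint_pos": joint angles; "joint_velocities": joint speeds; "joint_torque": joint torques, N m; "position": TCP position; "ee_rot": TCP orientation; "force": force on the tool from outside, world axes, zero at the start; "wrist_torque": the same for the moment, N m; "opening": finger opening in m; "finger_force": force on a finger pad.
Only numpy, scipy, OpenCV 4.12 (cv2) and the standard library are available. Lean on these libraries where they do the work, as an engineer would, in place of code of your own. Each camera call takes 0.05 s, during which the arm holds its last target. There are 200 camera calls.

## Working session

There is one attempt and no reset: what is moved stays moved. The work goes in short steps, Python scripts to look and compute and a shell command to move; the robot and the scene stay as the last step left them, time stands still between calls to the robot, and variables do not carry over. Pictures are saved under pics/ and viewed, at most 10 in all, crops included, and the job is handed in when it is done.

```bash
mkdir -p pics; ls; python3 - <<'E'
from plant import *
import cv2,numpy as np
s=observe();print(s['time_s'],s['position'],s['ee_rot'],s['opening'])
for n in("scene","side","wrist"):
    p,d=read_camera(n);np.savez(f'pics/{n}0.npz',p=p,d=d);cv2.imwrite(f'pics/{n}0.png',p[...,::-1])
    print(n,camera_info(n))
a=[cv2.imread(f'pics/{n}0.png') for n in("scene","side")]
cv2.imwrite('pics/both.png',cv2.resize(np.vstack(a),(0,0),fx=.78,fy=.78))
E
```

```text
pics
0.0 [ 7.24511020e-01 -2.32262937e-05  2.17761555e-01] [-4.93368008e-04  7.07097110e-01  7.07116025e-01 -6.01377665e-04] 0.09310790887991917
scene {'intrinsics': array([[474.09052471,   0.        , 254.38628087],
       [  0.        , 474.09052471, 189.27594643],
       [  0.        ,   0.        ,   1.        ]]), 'pose': array([[-0.67478059,  0.39124784, -0.62577655,  1.45209428],
       [ 0.7379176 ,  0.37168784, -0.56331675,  0.91869891],
       [ 0.01219707, -0.84188673, -0.53951641,  0.92979634],
       [ 0.        ,  0.        ,  0.        ,  1.        ]])}
side {'intrinsics': array([[372.20152012,   0.        , 253.85470926],
       [  0.        , 372.20152012, 193.51238886],
       [  0.        ,   0.        ,   1.        ]]), 'pose': array([[ 0.99667311, -0.06099566,  0.05405769,  0.40567631],
       [-0.08042365, -0.62844675,  0.77368387, -1.02115736],
       [-0.01321898, -0.77545742, -0.63126147,  0.93080123],
       [ 0.        ,  0.        ,  0.        ,  1.        ]])}
wrist {'intrinsics': array([[297.31863964,   0.        , 254.88852621],
       [  0.        , 297.31863964, 192.02613635],
       [  0.        ,   0.        ,   1.        ]]), 'hand_eye': array([[-5.03796098e-04, -9.52972837e-01, -3.03055305e-01,
         8.52370225e-02],
       [ 9.99999738e-01, -6.37858528e-04,  3.43389090e-04,
         4.74605039e-04],
       [-5.20546886e-04, -3.03055052e-01,  9.52972908e-01,
        -1.66370039e-01],
       [ 0.00000000e+00,  0.00000000e+00,  0.00000000e+00,
         1.00000000e+00]])}
```

View pics/scene0.png

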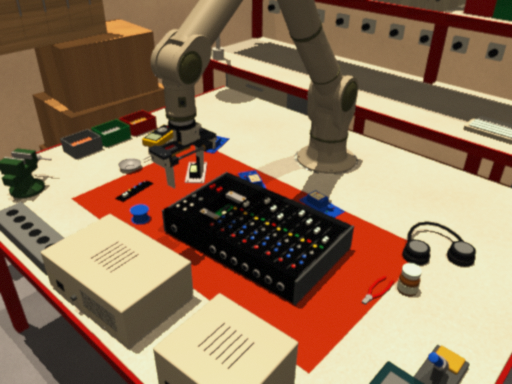

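View pics/wrist0.png

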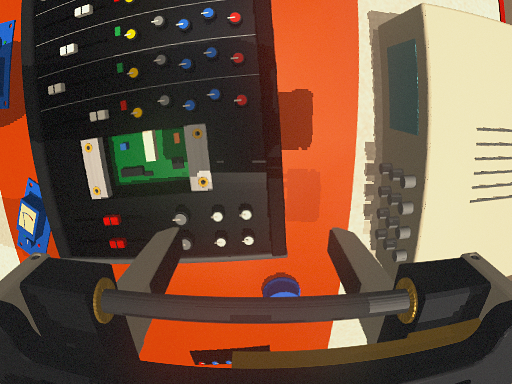

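The wrist picture shows the bay at about (148,160), with its brass inserts at (88,148), (97,190), (197,133) and (203,182). It also shows a blue decoy at (33,212). In the scene picture, a pale plate at (196,172) is the likely panel. The blue ones at (250,180), (320,203) and (217,145) are not meant. I'll check the side view and a crop.

```bash
python3 - <<'E'
import cv2,numpy as np
a=cv2.imread('pics/scene0.png')[125:215,140:260]; 
b=cv2.imread('pics/side0.png')
cv2.imwrite('pics/c1.png',np.hstack([cv2.resize(a,(280,210),interpolation=3),np.zeros((210,8,3),np.uint8)]) if 0 else np.vstack([cv2.resize(b,(680,510))[:, :],])) 
cv2.imwrite('pics/c2.png',cv2.resize(a,(720,540),interpolation=2))
E
```

```text
(no output)
```

View pics/c1.png

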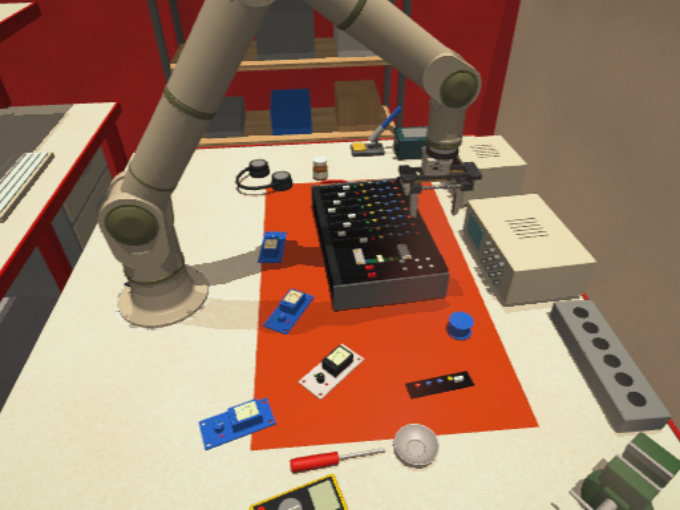

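View pics/c2.png

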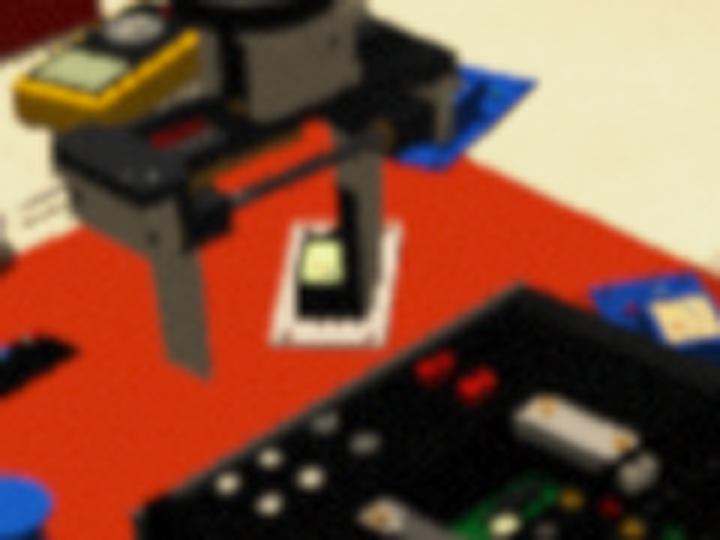

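The side view confirms it. The pale aluminium plate at side-image pixel (250,278), scene (196,172), is the only non-blue one: black meter block, cream dial, knob at its lower left. The blue plates at side (206,186), (218,234) and (178,317) are decoys. Next I'll measure the panel and the bay.

```bash
cat > h.py <<'E'
from plant import *
import cv2,numpy as np
from scipy.spatial.transform import Rotation as R
def T(s):
    M=np.eye(4);q=s['ee_rot'];M[:3,:3]=R.from_quat([q[1],q[2],q[3],q[0]]).as_matrix();M[:3,3]=s['position'];return M
def rays(n,uv):
    uv=np.asarray(uv,float).reshape(-1,2);K=camera_info(n)['intrinsics']
    x=(uv-[K[0,2],K[1,2]])/K[0,0]
    if n=='wrist':
        r=np.linalg.norm(x,axis=1,keepdims=True)+1e-12; x=x/r*np.tan(r)
    return np.c_[x,np.ones(len(x))]
def campose(n,s=None):
    c=camera_info(n);return T(s)@c['hand_eye'] if n=='wrist' else c['pose']
def cloud(n,d,s=None):
    v,u=np.mgrid[:384,:512];P=rays(n,np.c_[u.ravel(),v.ravel()])*d.reshape(-1,1)
    M=campose(n,s);return (P@M[:3,:3].T+M[:3,3]).reshape(384,512,3)
def onplane(n,uv,z,s=None):
    M=campose(n,s);w=rays(n,uv)@M[:3,:3].T;z=np.asarray(z,float)
    return M[:3,3]+w*((z-M[2,3])/w[:,2])[:,None]
E
python3 - <<'E'
from h import *
s=observe();print(s['time_s'])
# panel from side and scene
for n,box in(('side',(215,250,285,310)),('scene',(175,150,215,190))):
    f=np.load(f'pics/{n}0.npz');P=cloud(n,f['d']);p=f['p'].astype(int)
    m=np.zeros((384,512),bool);m[box[1]:box[3],box[0]:box[2]]=1
    m&=(f['d']>0)
    red=(p[...,0]-p[...,2]>60)
    w=m&~red&(P[...,2]<.012)&(p.min(2)>110)
    h=m&~red&(P[...,2]>.026)&(P[...,2]<.045)
    print(n,'mat z',np.median(P[m&red][:,2]),'plate z',np.median(P[w][:,2]),w.sum())
    a=m&~red&(P[...,2]<.05)
    print(' rect plate',cv2.minAreaRect((P[w][:,:2]*1000).astype(np.float32)))
    print(' meter top',np.median(P[h],0),h.sum(),cv2.minAreaRect((P[h][:,:2]*1000).astype(np.float32)))
f=np.load('pics/wrist0.npz');p=f['p'];P=cloud('wrist',f['d'],s)
hsv=cv2.cvtColor(p,cv2.COLOR_RGB2HSV)
U=[(197,133),(203,182),(88,148),(97,190)]
for u,v in U:
    sub=hsv[v-9:v+10,u-9:u+10].astype(int)
    m=(sub[...,1]>120)&(sub[...,0]>8)&(sub[...,0]<32)
    yy,xx=np.nonzero(m);c=(u-9+xx.mean(),v-9+yy.mean())
    print(c,m.sum(),onplane('wrist',c,.081,s)[0].round(4),'depthz',np.median(P[v-9:v+10,u-9:u+10,2]).round(4))
E
```

```text
0.15
side mat z 0.0005622998271128665 plate z 0.0038632133293694526 485
 rect plate ((438.677978515625, -296.08868408203125), (153.28419494628906, 69.7941665649414), 42.827735900878906)
 meter top [ 0.45154403 -0.2863728   0.03199141] 243 ((452.28643798828125, -284.3109436035156), (66.55245971679688, 43.15182876586914), 42.421260833740234)
scene mat z -0.00015735757109214266 plate z 0.003013805762685451 110
 rect plate ((441.986328125, -293.277587890625), (145.41983032226562, 66.6272201538086), 41.75212860107422)
 meter top [ 0.47172012 -0.27537607  0.03109555] 41 ((461.2892150878906, -288.02685546875), (72.30892944335938, 26.06304359436035), 48.37574768066406)
(np.float64(197.015625), np.float64(133.34375)) 64 [0.6654 0.0523 0.081 ] depthz 0.0817
(np.float64(202.60655737704917), np.float64(181.50819672131146)) 61 [6.691e-01 5.000e-04 8.100e-02] depthz 0.0816
(np.float64(87.95744680851064), np.float64(147.31914893617022)) 47 [0.5334 0.0427 0.081 ] depthz 0.0816
(np.float64(95.975), np.float64(190.5)) 40 [ 0.5369 -0.0093  0.081 ] depthz 0.0816
```

Both measurements agree with the stated sizes:

| Item | Centre (x, y) | Yaw |
|---|---|---|
| Bay | (0.6012, 0.0215) | 4.2° |
| Panel | about (0.439, -0.296) | about 42.6° |

I'll grip across the meter's 44 mm, 12 mm from the panel origin, with tool x along panel x.

```bash
R="0.093 -0.0288 -0.0277 0 0 0 0"; python3 -m creep '0.093 -0.0288 -0.0277 0 0 0 0;0.093 -0.0288 -0.0277 0 0 0 0;0.093 -0.0288 -0.0277 0 0 0 0;0.093 -0.0288 -0.0277 0 0 0 0;0.093 -0.0288 -0.0277 0 0 0 0;0.093 -0.0288 -0.0277 0 0 0 0;0.093 -0.0288 -0.0277 0 0 0 0;0.093 -0.0288 -0.0277 0 0 0 0'
python3 -m creep '0.093 -0.0288 -0.0277 0 0 0 0;0.093 -0.0288 -0.0277 0 0 0 0;0.093 0 0 0 0 0 0.118;0.093 0 0 0 0 0 0.118;0.093 0 0 0 0 0 0.118;0.093 0 0 0 0 0 0.118;0.093 0 0 0 0 0 0.118;0.093 0 0 0 0 0 0.118'
python3 -m creep '0.093 0 0 0 0 0 0.118;0.093 0 0 0.02 0 0 0;0.093 0 0 0 0 0 0;0.093 0 0 0 0 0 0'
python3 - <<'E'
from h import *
s=observe();print(s['time_s'],s['position'],R.from_matrix(T(s)[:3,:3]).as_euler('ZYX',degrees=True),s['joint_pos'])
p,d=read_camera('wrist');np.savez('pics/w1.npz',p=p,d=d);cv2.imwrite('pics/w1.png',p[...,::-1])
E
```

```text
time_s: 0.82
position: [0.5018, -0.2315, 0.2186]
ee_rot: [-0.0, 0.707, 0.707, -0.0]
force: [1.2, -1.3, -0.5]
opening: 0.093
finger_force: 0.0
time_s: 1.48
position: [0.4479, -0.288, 0.2186]
ee_rot: [-0.0, 0.91, 0.415, -0.0]
force: [-0.8, -0.4, -0.3]
opening: 0.0931
finger_force: 0.0
time_s: 1.82
position: [0.4475, -0.2875, 0.1981]
ee_rot: [-0.001, 0.931, 0.364, -0.001]
force: [-0.5, -0.0, 1.3]
opening: 0.0926
finger_force: 0.0
1.8167 [ 0.44748124 -0.28753978  0.19808683] [ 4.27432948e+01  5.18414753e-02 -1.79880212e+02] [ 0.30480135  0.40303184  0.21829802  2.0703303  -0.13457898  0.68354466
 -0.21390047]
```

View pics/w1.png

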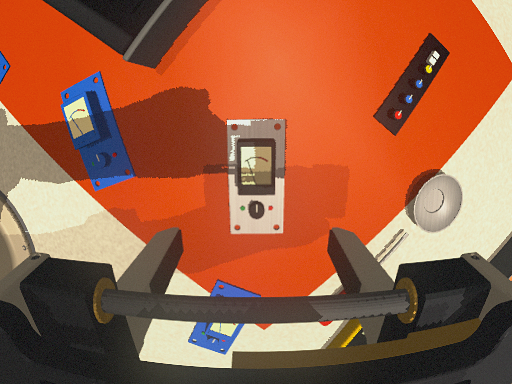

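The panel is at (257,177), meter end up. Its holes are at about (235,127), (277,127), (237,228) and (276,228), and nothing lies near the finger tracks.

```bash
cat >> h.py <<'E'
def holes(p,U,s,z,r=6,red=True):
    hsv=cv2.cvtColor(p,cv2.COLOR_RGB2HSV).astype(int);out=[]
    for u,v in U:
        b=hsv[v-r:v+r+1,u-r:u+r+1];w=np.clip(b[...,1]-90,0,None)**1.0
        n,l,st,ct=cv2.connectedComponentsWithStats((w>0).astype(np.uint8))
        k=l[r-2:r+3,r-2:r+3].ravel();k=np.bincount(k[k>0]).argmax();w=w*(l==k)
        yy,xx=np.mgrid[v-r:v+r+1,u-r:u+r+1];out.append([(w*xx).sum()/w.sum(),(w*yy).sum()/w.sum()])
        print(out[-1],(l==k).sum())
    return onplane('wrist',out,z,s)
def fit(A,B): # B ~ R A + t in 2D
    a=A-A.mean(0);b=B-B.mean(0);th=np.arctan2((a[:,0]*b[:,1]-a[:,1]*b[:,0]).sum(),(a*b).sum())
    c,q=np.cos(th),np.sin(th);M=np.array([[c,-q],[q,c]]);t=B.mean(0)-M@A.mean(0)
    return t,th,np.abs(B-(A@M.T+t)).max()
H=np.array([[66,26],[66,-26],[-66,26],[-66,-26]])/1000
E
python3 - <<'E'
from h import *
s=observe();p=np.load('pics/w1.npz')['p']
B=holes(p,[(235,127),(277,127),(237,228),(276,228)],s,.003);print(B.round(4))
t,th,e=fit(H,B[:,:2]);print(t,np.degrees(th),e)
M=T(s);g=t+.012*np.array([np.cos(th),np.sin(th)])
print('tool delta',M[:3,:3].T@(np.r_[g,.009]-M[:3,3]), 'yaw tool',np.degrees(np.arctan2(M[1,0],M[0,0])))
E
```

```text
[np.float64(234.0704862419902), np.float64(126.4074632491519)] 34
[np.float64(276.97236180904525), np.float64(126.12347451543431)] 37
[np.float64(236.8348115299335), np.float64(226.84756097560975)] 23
[np.float64(275.9225700164745), np.float64(226.50302031850632)] 26
[[ 0.4705 -0.2327  0.003 ]
 [ 0.5061 -0.2707  0.003 ]
 [ 0.374  -0.3233  0.003 ]
 [ 0.4097 -0.3613  0.003 ]]
[ 0.44005714 -0.2970203 ] 43.21820093346334 0.0001837344423218923
tool delta [1.78312173e-04 1.53554143e-03 1.89648472e-01] yaw tool 42.72719748915698
```

```bash
python3 -m creep '0.093 0 0.0015 0.03 0 0 -0.0086;0.093 0 0 0.036 0 0 0;0.093 0 0 0.036 0 0 0;0.093 0 0 0.036 0 0 0;0.093 0 0 0.03 0 0 0;0.093 0 0 0.015 0 0 0;0.093 0 0 0.0066 0 0 0;0.093 0 0 0 0 0 0'
python3 -m creep '0.03 0 0 0 0 0 0;0.03 0 0 0 0 0 0;0.03 0 0 0 0 0 0;0.03 0 0 0 0 0 0;0.03 0 0 0 0 0 0;0.03 0 0 0 0 0 0;0.03 0 0 0 0 0 0;0.03 0 0 0 0 0 0'
```

```text
time_s: 2.53
position: [0.4488, -0.2891, 0.0082]
ee_rot: [-0.001, 0.93, 0.368, -0.0]
force: [0.6, 0.1, 1.0]
opening: 0.093
finger_force: 0.0
time_s: 3.2
position: [0.4489, -0.2889, 0.0091]
ee_rot: [-0.0, 0.93, 0.368, -0.0]
force: [-1.2, 2.2, 2.1]
opening: 0.0445
finger_force: 1.3
```

```bash
python3 -m creep '0 0 0 0 0 0 0;0 0 0 0 0 0 0;0 0 0 0 0 0 0;0 0 0 -0.005 0 0 0;0 0 0 -0.02 0 0 0;0 0 0 -0.03 0 0 0;0 0 0 -0.03 0 0 0;0 0 0 -0.03 0 0 0'
python3 -m creep '0 0 0 -0.03 0 0 0;0 0 0 -0.03 0 0 0;0 0 0 -0.02 0 0 0;0 0 0 0 0 0 0;0 0 0 0 0 0 0'
python3 - <<'E'
from h import *
s=observe();print(s['time_s'],s['position'])
p,d=read_camera('wrist');np.savez('pics/w2.npz',p=p,d=d);cv2.imwrite('pics/w2.png',p[...,::-1])
E
```

```text
time_s: 3.87
position: [0.4486, -0.2891, 0.1251]
ee_rot: [-0.0, 0.93, 0.368, -0.0]
force: [0.4, -0.9, -1.6]
opening: 0.044
finger_force: 30.0
time_s: 4.28
position: [0.4493, -0.2893, 0.2049]
ee_rot: [0.001, 0.93, 0.368, 0.001]
force: [0.2, 1.1, -2.4]
opening: 0.0436
finger_force: 30.0
4.2833 [ 0.44933776 -0.28925214  0.2048619 ]
```

View pics/w2.png

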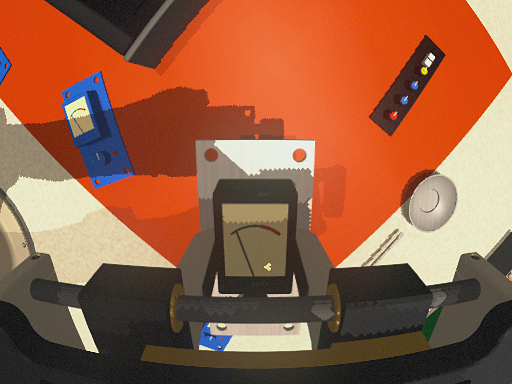

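The panel is held. The meter-end holes show at (211,155) and (300,155), and the knob-end holes at (221,327) and (289,327). I'll measure its pose in the tool frame.

```bash
cat >> h.py <<'E'
def held(p,d,U):
    I=dict(ee_rot=[1,0,0,0],position=[0,0,0])
    P=cloud('wrist',d,I)          # tool frame
    hsv=cv2.cvtColor(p,cv2.COLOR_RGB2HSV).astype(int)
    m=(hsv[...,1]<70)&(np.abs(P[...,2]+.005)<.02)&(np.abs(P[...,0]-.045)<.028)&(np.abs(P[...,1])<.04)&(P[...,0]>.042)
    m|=(np.abs(P[...,2]+.005)<.012)&(np.abs(P[...,0]+.075)<.013)&(np.abs(P[...,1])<.04)
    Q=P[m];k=np.ones(len(Q),bool)
    for _ in range(8):
        c=np.linalg.lstsq(np.c_[Q[k][:,:2],np.ones(k.sum())],Q[k][:,2],rcond=None)[0]
        r=Q@[-c[0],-c[1],1]-c[2];k=np.abs(r-np.median(r[k]))<max(2*r[k].std(),.0008)
    n=np.array([c[0],c[1],-1]);h=[]
    print('n pts',m.sum(),k.sum(),'near/far x',Q[k][:,0].min(),Q[k][:,0].max(),'plane slopes',c)
    M=campose('wrist',I)
    for u in rays('wrist',U)@M[:3,:3].T:
        t=(-c[2]-M[:3,3]@n[:3]*1)/(u@n) if 0 else -(c[:2]@M[:2,3]+c[2]-M[2,3])/(n@u)
        h.append(M[:3,3]+t*u)
    return np.array(h),c
E
python3 - <<'E'
from h import *
s=observe();f=np.load('pics/w2.npz');p,d=f['p'],f['d']
holes(p,[(211,155),(300,155)],s,.2,r=9)
U=[]
g=cv2.cvtColor(p,cv2.COLOR_RGB2GRAY)
for u,v in[(211,155),(300,155)]:
    b=cv2.cvtColor(p,cv2.COLOR_RGB2HSV)[v-10:v+11,u-10:u+11,1]>110
    y,x=np.nonzero(b);U.append((u-10+x.mean(),v-10+y.mean()))
print(U)
h,c=held(p,d,U+[(221,327),(289,327)]);print(h.round(4))
print('tool tilt',T(s)[:3,2])
E
```

```text
[np.float64(211.09731652117685), np.float64(154.26091173617846)] 130
[np.float64(298.57882223847844), np.float64(154.48573518653987)] 128
[(np.float64(211.2377049180328), np.float64(154.40983606557376)), (np.float64(298.624), np.float64(154.424))]
n pts 4826 4045 near/far x -0.08780622153094128 0.06300433035078484 plane slopes [-0.00063839 -0.00100509  0.00483068]
[[ 0.0543 -0.0255  0.0048]
 [ 0.0543  0.0258  0.0048]
 [-0.0783 -0.0261  0.0049]
 [-0.0784  0.0264  0.0049]]
tool tilt [ 2.81486393e-05  5.48160803e-05 -9.99999998e-01]
```

The panel is level and held as planned, with its centre 12 mm behind the TCP and its underside 8.8 mm below the tip. I'll carry it over the bay while high.

```bash
python3 -m creep '0 0.015 -0.0052 0 0 0 0;0 0.03 -0.0104 0 0 0 0;0 0.037 -0.0128 0 0 0 0;0 0.037 -0.0128 0 0 0 0;0 0.037 -0.0128 0 0 0 0;0 0.037 -0.0128 0 0 0 0;0 0.037 -0.0128 0 0 0 0;0 0.037 -0.0128 0 0 0 0'
python3 -m creep '0 0.037 -0.0128 0 0 0 0;0 0.029 -0.01 0 0 0 0;0 0 0 0 0 0 0.08;0 0 0 0 0 0 0.11;0 0 0 0 0 0 0.12;0 0 0 0 0 0 0.12;0 0 0 0 0 0 0.11;0 0 0 0 0 0 0.09'
python3 -m creep '0 0 0 0 0 0 0.051;0 0 0 0.02 0 0 0;0 0 0 0.03 0 0 0;0 0 0 0.02 0 0 0;0 0 0 0 0 0 0;0 0 0 0 0 0 0'
python3 - <<'E'
from h import *
s=observe();M=T(s);print(s['time_s'],s['position'],np.degrees(np.arctan2(M[1,0],M[0,0])),s['joint_pos'])
p,d=read_camera('wrist');np.savez('pics/w3.npz',p=p,d=d);cv2.imwrite('pics/w3.png',p[...,::-1])
E
```

```text
time_s: 5.0
position: [0.5802, -0.0372, 0.2019]
ee_rot: [-0.0, 0.93, 0.368, -0.002]
force: [0.2, 0.2, -1.9]
opening: 0.0439
finger_force: 30.0
time_s: 5.67
position: [0.6121, 0.0227, 0.2017]
ee_rot: [0.0, 0.998, 0.059, -0.002]
force: [0.3, 0.2, -2.2]
opening: 0.0435
finger_force: 30.0
time_s: 6.17
position: [0.6117, 0.0224, 0.1319]
ee_rot: [0.0, 0.999, 0.036, -0.002]
force: [-0.1, 0.2, -1.9]
opening: 0.0439
finger_force: 30.0
6.1667 [0.61170976 0.02238703 0.1318834 ] 4.130593454555155 [-0.36998031  0.59764528  0.36304267  1.95400181 -0.3337782   0.65288567
 -1.29466893]
```

View pics/w3.png

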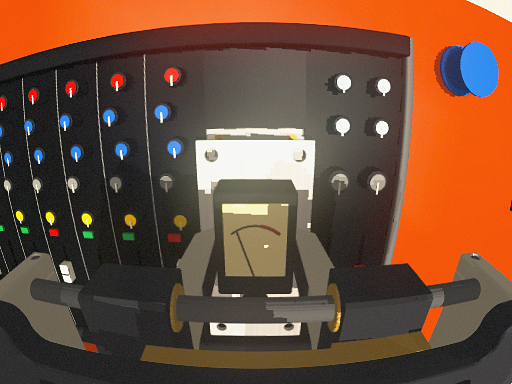

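The panel hovers over the bay, and thread1 just peeks out at (296,137). To remove any calibration bias, I'll back off 60 mm and measure the rear threads in this same tool orientation.

```bash
python3 -m creep '0 -0.02 0 0 0 0 0;0 -0.03 0 0 0 0 0;0 -0.01 0 0 0 0 0;0 0 0 0 0 0 0;0 0 0 0 0 0 0'
python3 - <<'E'
from h import *
s=observe();M=T(s);print(s['time_s'],s['position'],np.degrees(np.arctan2(M[1,0],M[0,0])))
p,d=read_camera('wrist');np.savez('pics/w4.npz',p=p,d=d);cv2.imwrite('pics/w4.png',p[...,::-1])
cv2.imwrite('pics/w4c.png',cv2.resize(p[80:200,170:340,::-1],(765,540),interpolation=2))
E
```

```text
time_s: 6.63
position: [0.5542, 0.0185, 0.1353]
ee_rot: [-0.0, 0.999, 0.036, 0.001]
force: [-0.4, -0.1, -2.8]
opening: 0.0435
finger_force: 30.0
6.6333 [0.55420339 0.01845116 0.1353058 ] 4.142040994186023
```

View pics/w4c.png

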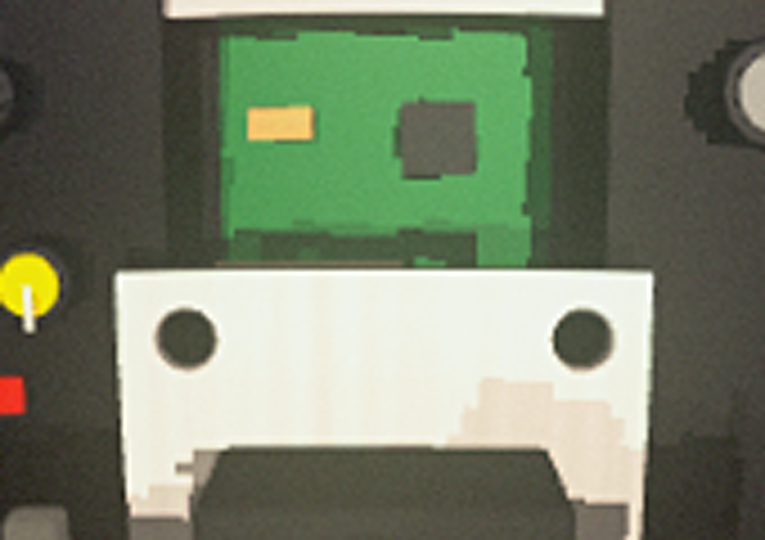

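The panel holes show at full-image (211.3,155.1) and (299.3,155.2). The rear rail lies just above the crop, so I'll detect its brass rings numerically.

```bash
python3 - <<'E'
from h import *
s=observe();M=T(s);print(s['time_s'],s['position'])
f=np.load('pics/w4.npz');p,d=f['p'],f['d']
hsv=cv2.cvtColor(p,cv2.COLOR_RGB2HSV)
m=((hsv[...,0]>8)&(hsv[...,0]<32)&(hsv[...,1]>100)).astype(np.uint8);m[:45]=0;m[84:]=0;m[:,:195]=0;m[:,315:]=0
n,l,st,ct=cv2.connectedComponentsWithStats(m);U=[]
for i in range(1,n):
    if st[i,4]>10:print(st[i],ct[i]);U.append(ct[i])
W=onplane('wrist',U,.081,s);P=cloud('wrist',d,s)
print(W.round(4),[P[int(v)-4:int(v)+5,int(u)-4:int(u)+5,2].mean() for u,v in U])
h,c=held(p,d,[(211.3,155.1),(299.3,155.2)]);print('tool',h.round(4));h=h@M[:3,:3].T+M[:3,3]
print('holes world',h.round(4))
c,q=np.cos(np.radians(4.2)),np.sin(np.radians(4.2));B=H@np.array([[c,q],[-q,c]])+[.6012,.0215];print('pred',B[:2].round(4))
for k in range(3):
    read_camera('side');print(observe()['position'])
E
```

```text
6.6833 [0.55492854 0.01854844 0.13515154]
[212  57  16  15 139] [219.38129496  64.00719424]
[284  57  15  15 133] [290.98496241  64.06766917]
[[0.6661 0.0528 0.081 ]
 [0.6699 0.0008 0.081 ]] [np.float64(0.0785785330372702), np.float64(0.07863047059039883)]
n pts 4928 4170 near/far x -0.08787039525928206 0.0629234666446646 plane slopes [-0.00059037 -0.00245462  0.00488135]
tool [[ 0.0538 -0.026   0.0049]
 [ 0.0538  0.0258  0.0048]]
holes world [[ 0.6067  0.0484  0.1304]
 [ 0.6104 -0.0033  0.1305]]
pred [[6.651e-01 5.230e-02]
 [6.689e-01 4.000e-04]]
[0.55502611 0.01856936 0.1348775 ]
[0.5548615  0.01858097 0.1346117 ]
[0.55460101 0.01855441 0.13437309]
```

Reported TCP wanders by a millimetre or so, so I'll work purely camera-relative in the tool frame.

```bash
cat > rel.py <<'E'
from h import *
I=dict(ee_rot=[1,0,0,0],position=[0,0,0])
f=np.load('pics/w4.npz');p,d=f['p'],f['d'];P=cloud('wrist',d,I)
box=P[57:72,232:280].reshape(-1,3);bright=p[57:72,232:280].min(2).ravel()>150
z=np.median(box[bright][:,2]);print('rail tool z',z,bright.sum())
t=onplane('wrist',[(219.38,64.01),(290.98,64.07)],z,I);h,c=held(p,d,[(211.3,155.1),(299.3,155.2)])
print('threads',t.round(4),'holes',h.round(4))
v=t[1]-t[0];w=h[1]-h[0];print('delta',(t.mean(0)-h.mean(0)).round(4),'gap',z-h[:,2].mean()-.004,'rot',np.arctan2(-v[0],v[1])-np.arctan2(-w[0],w[1]))
E
python3 rel.py
```

```text
rail tool z 0.05429676350481771 720
n pts 4928 4170 near/far x -0.0878707880186623 0.06292308529130994 plane slopes [-0.00059012 -0.00245398  0.00488048]
threads [[ 0.1132 -0.0261  0.0543]
 [ 0.1131  0.026   0.0543]] holes [[ 0.0538 -0.026   0.0049]
 [ 0.0538  0.0258  0.0048]]
delta [0.0594 0.0001 0.0494] gap 0.04544779964403367 rot -0.0002964507517007703
```

The threads lie 59.4 mm ahead of the holes with no sideways or yaw error, and the gap is 45.4 mm. I'll move forward and then lower by 34 mm.

```bash
python3 -m creep '0 0.015 0 0 0 0 0;0 0.025 0 0 0 0 0;0 0.0143 0 0 0 0 0;0 0.005 0 0 0 0 0;0 0 0 0 0 0 0;0 0 0 0 0 0 0'
python3 -m creep '0 0 0 0.01 0 0 0;0 0 0 0.012 0 0 0;0 0 0 0.007 0 0 0;0 0 0 0.004 0 0 0;0 0 0 0 0 0 0;0 0 0 0 0 0 0;0 0 0 0 0 0 0;0 0 0 0 0 0 0'
python3 - <<'E'
from h import *
for i in range(3):
    s=observe();M=T(s);print(s['time_s'],s['position'],np.degrees(np.arctan2(M[1,0],M[0,0])),M[:3,2].round(4),np.abs(s['joint_velocities']).max())
    p,d=read_camera('wrist')
np.savez('pics/w5.npz',p=p,d=d)
S,_=read_camera('scene')
a=cv2.resize(p[110:190,185:325,::-1],(560,320),interpolation=2);b=cv2.resize(S[165:235,180:280,::-1],(400,280),interpolation=2)
o=np.zeros((600,560,3),np.uint8);o[:320]=a;o[320:,:400]=b
cv2.imwrite('pics/w5c.png',o)
h,c=held(p,d,[(211.3,155.1),(299.3,155.2)]);w=h@M[:3,:3].T+M[:3,3];print('holes',h.round(4),w.round(4))
E
```

```text
time_s: 7.33
position: [0.6116, 0.0225, 0.1336]
ee_rot: [0.0, 0.999, 0.036, -0.001]
force: [-0.6, -0.2, -2.0]
opening: 0.0436
finger_force: 30.0
time_s: 8.0
position: [0.6127, 0.0227, 0.1014]
ee_rot: [-0.0, 0.999, 0.036, 0.0]
force: [-0.2, -0.6, -2.2]
opening: 0.0436
finger_force: 30.0
8.0 [0.61265923 0.0226523  0.10138196] 4.147597746803202 [ 7.e-04  0.e+00 -1.e+00] 0.0035928311102371583
8.05 [0.61265026 0.02266019 0.10138533] 4.147096414896231 [ 7.e-04  0.e+00 -1.e+00] 0.002137729507449196
8.1 [0.61259463 0.02269097 0.10137448] 4.149964665537183 [ 6.e-04  0.e+00 -1.e+00] 0.002471273864396323
n pts 5014 4114 near/far x -0.08795707197041094 0.0628909725994727 plane slopes [-0.00030063 -0.00134485  0.00489171]
holes [[ 0.0538 -0.026   0.0049]
 [ 0.0538  0.0258  0.0048]] [[0.6644 0.0525 0.0965]
 [0.6681 0.0008 0.0966]]
```

View pics/w5c.png

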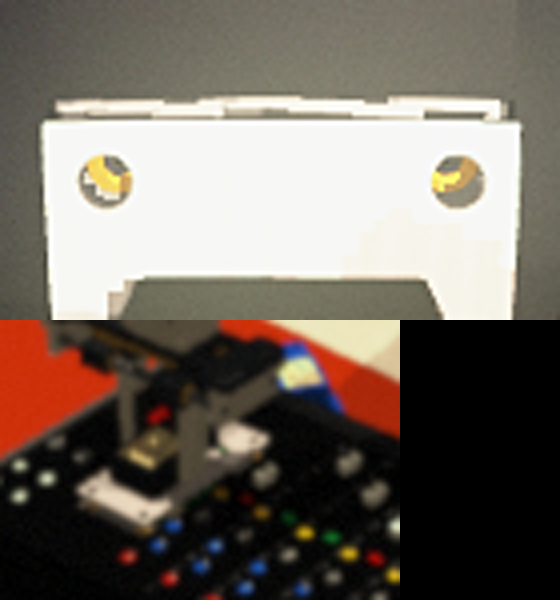

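Brass shows in both meter-end holes, at about (105,180) and (458,180) in the crop. It appears up and inward by the amount the viewing parallax predicts. The coordinates say the panel is about 1 mm short along x, so I'll nudge it, check and hand in.

```bash
python3 -m creep '0 0.0011 0 0 0 0 0;0 0 0 0 0 0 0;0 0 0 0 0 0 0;0 0 0 0 0 0 0;0 0 0 0 0 0 0;0 0 0 0 0 0 0'
python3 - <<'E'
from h import *
s=observe();p,d=read_camera('wrist');M=T(s)
h,c=held(p,d,[(211.3,155.1),(299.3,155.2)]);w=h@M[:3,:3].T+M[:3,3];print(w.round(4),np.abs(s['joint_velocities']).max())
m=w.mean(0)
if abs(m[0]-.6676)<.0015 and abs(m[1]-.0266)<.0015 and .092<m[2]<.101: print(finish_job())
E
```

```text
time_s: 8.7
position: [0.6134, 0.0228, 0.101]
ee_rot: [0.0, 0.999, 0.036, -0.0]
force: [0.0, -0.9, -2.2]
opening: 0.044
finger_force: 30.0
n pts 5271 4141 near/far x -0.08797618710130428 0.06285554307424125 plane slopes [-0.00034301 -0.00137038  0.00492811]
[[0.6652 0.0526 0.096 ]
 [0.6689 0.0009 0.0961]] 0.00254553006584279
the job is handed in; nothing more can be done
None
```

I handed the job in at about 9 s with the meter panel held level about 11 mm above the bay, meter end to the rear. By the wrist camera the meter-end holes are within about 1 mm of their threads; the knob-end holes were not re-measured at the bay, and no verdict came back.

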